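# Restock the shop counter's display trays

### The arm

A 7-joint arm with a two-finger parallel gripper is mounted at the origin on the work surface. World frame = base frame: x ahead of the robot, y to its left, z up, the work surface at z = 0. Lengths are in mm, angles in rad, forces in N, time in s.
With the tool pointing down it reaches from about 400 to 875 mm from the base axis. Payload 4.4 kg.
Tool frame: the origin (TCP) lies midway between the tips of the shut fingers; the grasp point (between the pads) lies 19 mm behind it (ctrl.grip_point_offset is the distance from the TCP to the grasp point, in mm); z points along the fingers, y is the line along which they close (so a half turn about z gives the same grasp; the last joint's range is limited). The gripper opens to 85 mm and grips with 20 to 120 N. Pads are 22 mm wide; open, the fingers measure 114 mm over their backs; the gripper's body (76 mm by 85 mm) begins 54 mm behind the grasp point. The pads swing forward as they close: fully open they stand 13 mm farther back than shut.
Start: joints at [1.071, 0.628, 0.038, 1.517, -0.027, 0.996, -0.02], TCP at [273.237, -589.796, 231.313] pointing down, gripper open.
Joint ranges: [-3.06, 3.06], [-0.37, 2.12], [-1.25, 1.32], [0.18, 2.47], [-1.1, 4.24], [0.23, 1.98], [-2.94, 2.94]. Speed limits (rad/s): [2.57, 2.57, 3.14, 3.14, 3.14, 3.14, 3.14].

### API

Orientations are given as [roll, pitch, yaw] about the fixed x, y, z axes, in that order (R = Rz(yaw) Ry(pitch) Rx(roll)).
In Python, from cell import ctrl gives the robot as it stands.
- The arm moves only by the tool nudge_tcp, called as a command line: name --argument value ..., lists and objects as JSON in quotes. Schema: {"type":"object","properties":{"steps":{"type":"array","items":{"type":"array","items":{"type":"array","items":{"type":"number"},"minItems":7,"maxItems":7},"minItems":1,"maxItems":12},"minItems":1,"maxItems":1},"only":{"type":"string"},"quiet":{"type":"boolean"},"lines":{"type":"string"}},"required":["steps"],"additionalProperties":false}. steps is a list that holds a single list of rows (three levels of brackets), with 1 to 12 rows, each of 7 numbers: dx, dy, dz in mm, then a rotation vector rx, ry, rz in rad, then the finger opening in mm; each row shifts and turns the commanded pose from where the row before left it, along the tool's axes as they then stand; what a row does not reach is not made up. A row lasts 1/10 s, in which the tool goes at most 50 mm and 0.15 rad, less where a joint would pass 70% of its speed; a pose out of reach is approached as far as the arm can. The fingers move at their own pace and stop on an object; the grip force is fixed at half the most. Time passes only in rows, so rows that do not move let the fingers close. The tool returns the time, the measured TCP pose, the force, the opening and the grip force at its end. only (a regular expression) keeps the lines of the reply that match it, lines (a string "A,B") keeps lines A to B, and quiet returns only ok. Input that does not fit is refused with a message, and nothing moves.
- ctrl.read_state(): the state, without advancing time (a new reading comes with each control period).
- ctrl.get_image(name): name is "side" or "top"; returns the picture (420x560x3 uint8, blue, green, red); there is no depth.
- ctrl.calibration(name): a dict with "fx", "fy", "cx", "cy" (pixels), "rvec" (rotation vector, rad) and "tvec" (3), from world to camera coordinates, as OpenCV has them. Camera axes: x right, y down, z forward; pixel columns grow to the right and rows downward; lengths in mm; the calibration is good to about 2 mm. A picture is of the moment at which its call begins. calibration takes no time and is no camera call.
- ctrl.finish_job(): hands the job in; it is judged then, once.
The state is a dict: "clock": time; "qpos": joint angles; "qd": joint speeds; "tau": joint torques, N m; "eef_pos": TCP position; "tool_rot": TCP orientation; "force": force on the tool from outside, world axes, zero at the start; "torque": the same for the moment, N m; "width": finger opening in mm; "gripper_force": force on a finger pad.
Only numpy, scipy, OpenCV 4.12 (cv2) and the standard library are available. Lean on these libraries where they do the work, as an engineer would, in place of code of your own. Each camera call takes 0.05 s, during which the arm holds its last target. There are 200 camera calls.

### The job

Sort the loose goods on the shop counter into their display trays: the two tins into the tin tray, the two tea cartons into the carton tray and the spice jar into the jar tray (each tray shows one of its kind at the back). Stand each piece upright on the floor of one of the two empty front bays of its tray, one piece to a bay. Leave the water bottle and the big jar standing where they are.

Things in the scene. Friction and masses are not known exactly. Their poses are not given: they have to be found in the camera images.
- tin_a: Plain food tin, steel with a paper band, a cylinder 58 mm in diameter and 60 mm tall, about 0.2 kg. Origin at the centre of its underside; own z axis points up when it stands upright.
- tin_b: Plain food tin, steel with a paper band, a cylinder 58 mm in diameter and 60 mm tall, about 0.2 kg. Origin at the centre of its underside; own z axis points up when it stands upright. Same as tin_a.
- carton_a: Small tea carton, brown card box with a paper band, standing 72 mm tall, footprint 65 mm along its own x and 45 mm along its own y, about 0.07 kg, rigid. Origin at the centre of its underside; own z axis points up when it stands upright.
- carton_b: Small tea carton, brown card box with a paper band, standing 72 mm tall, footprint 65 mm along its own x and 45 mm along its own y, about 0.07 kg, rigid. Origin at the centre of its underside; own z axis points up when it stands upright. Same as carton_a.
- jar_a: Small glass spice jar with a dark metal lid, 50 mm in diameter (glass, up to 64 mm above its underside; lid 45 mm in diameter above that), 82 mm tall in all, about 0.16 kg. Origin at the centre of its underside; own z axis points up when it stands upright.
- tin_tray: Grey tray, fixed, 158 (own x) by 180 mm (own y); walls and dividers 4 mm thick, 18 mm high, floor 4 mm thick. Origin: centre of its underside, z up. Two empty bays, 84 x 84 mm inside, on the robot's side (-x), centres at x = -33, y = +44 and -44 mm. In the 62 mm strip behind them, not to be filled, a display tin is fixed at x = +44, y = 0, top 64 mm above the counter.
- carton_tray: Grey tray, fixed, 158 (own x) by 180 mm (own y); walls and dividers 4 mm thick, 18 mm high, floor 4 mm thick. Origin: centre of its underside, z up. Two empty bays, 84 x 84 mm inside, on the robot's side (-x), centres at x = -33, y = +44 and -44 mm. In the 62 mm strip behind them, not to be filled, a display carton (65 mm along y) is fixed at x = +44, y = 0, top 76 mm above the counter.
- jar_tray: Grey tray, fixed, 158 (own x) by 180 mm (own y); walls and dividers 4 mm thick, 18 mm high, floor 4 mm thick. Origin: centre of its underside, z up. Two empty bays, 84 x 84 mm inside, on the robot's side (-x), centres at x = -33, y = +44 and -44 mm. In the 62 mm strip behind them, not to be filled, a display jar is fixed at x = +44, y = 0, top 86 mm above the counter.
- water_bottle: Bystander: clear plastic water bottle with a blue cap, 66 mm in diameter, 200 mm tall, standing loose behind and between the trays. Origin at the centre of its underside, z up.
- big_jar: Bystander: large glass jar with a green lid, 90 mm in diameter, 130 mm tall, standing loose behind and between the trays. Origin at the centre of its underside, z up.

How it is judged (in metres and radians):
At the end, for the whole second after the job is handed in: Both tins, both cartons and the jar stand upright (tilt under 0.12 rad) and at rest in front bays of their own kind's tray: origin within 25 mm of a bay centre along the tray's x and y, and less than 10 mm above the tray's underside (so on the bay floor) (x of tin_a in the frame of tin_tray between -0.058 and -0.008 m and z of tin_a in the frame of tin_tray between 0 and 0.01 m and (y of tin_a in the frame of tin_tray between 0.019 and 0.069 m or y of tin_a in the frame of tin_tray between -0.069 and -0.019 m) and angle between each of tin_a, tin_b, carton_a, carton_b, jar_a's own z axis and vertical below 0.12 rad and linear speed of each of tin_a, tin_b, carton_a, carton_b, jar_a below 0.02 m/s and angular speed of each of tin_a, tin_b, carton_a, carton_b, jar_a below 0.2 rad/s and x of tin_b in the frame of tin_tray between -0.058 and -0.008 m and z of tin_b in the frame of tin_tray between 0 and 0.01 m and (y of tin_b in the frame of tin_tray between 0.019 and 0.069 m or y of tin_b in the frame of tin_tray between -0.069 and -0.019 m) and x of carton_a in the frame of carton_tray between -0.058 and -0.008 m and z of carton_a in the frame of carton_tray between 0 and 0.01 m and (y of carton_a in the frame of carton_tray between 0.019 and 0.069 m or y of carton_a in the frame of carton_tray between -0.069 and -0.019 m) and x of carton_b in the frame of carton_tray between -0.058 and -0.008 m and z of carton_b in the frame of carton_tray between 0 and 0.01 m and (y of carton_b in the frame of carton_tray between 0.019 and 0.069 m or y of carton_b in the frame of carton_tray between -0.069 and -0.019 m) and x of jar_a in the frame of jar_tray between -0.058 and -0.008 m and z of jar_a in the frame of jar_tray between 0 and 0.01 m and (y of jar_a in the frame of jar_tray between 0.019 and 0.069 m or y of jar_a in the frame of jar_tray between -0.069 and -0.019 m)); the robot touches nothing.
It fails at once if the water bottle is moved more than 30 mm or tipped (distance of water_bottle from where it was at the start of the episode above 0.03 m or angle between water_bottle's own z axis and vertical above 0.3 rad).
It fails at once if the big jar is moved more than 30 mm or tipped (distance of big_jar from where it was at the start of the episode above 0.03 m or angle between big_jar's own z axis and vertical above 0.3 rad).
It also fails if it takes over 128 s, if anything falls off the work surface, if the arm or the gripper's body presses on something with over 40 N, if the wrist force passes 120 N, or if a joint passes its speed limit or range.

## Working session

There is one attempt and no reset: what is moved stays moved. The work goes in short steps, Python scripts to look and compute and a tool call to move; the robot and the scene stay as the last step left them, time stands still between calls to the robot, and variables do not carry over. Pictures are saved under pics/ and viewed, at most 14 in all, crops included, and the job is handed in when it is done.

```bash
ls; mkdir -p pics
```

Run:
```python
from cell import ctrl
import cv2
s=ctrl.read_state();print(s)
for n in("top","side"):
    im=ctrl.get_image(n);cv2.imwrite(f"pics/{n}0.png",im);print(n,ctrl.calibration(n))
```

```text
cell.py
pics
{'clock': 0.0, 'qpos': array([ 1.07119457,  0.62932778,  0.03844371,  1.51840516, -0.02698734,
        0.9963227 , -0.01999883]), 'qd': array([-0.00139018,  0.00221688, -0.00010903,  0.00161684,  0.00013478,
        0.00131264,  0.00045652]), 'tau': array([-2.78806519e-04, -5.63402224e+01,  1.22610893e+00, -1.93441576e+01,
        1.10861540e-02,  1.07346955e-02, -2.26401460e-05]), 'eef_pos': array([ 272.95693846, -589.19145966,  230.38915587]), 'tool_rot': array([-3.13964811e+00,  3.73570917e-05,  4.33807584e-01]), 'force': array([-0.02293646,  0.41277937,  0.15429856]), 'torque': array([-0.00462772,  0.00276805, -0.03600749]), 'gripper_force': 0.0, 'width': 85.48941618153506}
top {'fx': 523.9716663875791, 'fy': 523.9716663875791, 'cx': 274.3161305952888, 'cy': 211.30814428639704, 'rvec': array([ 2.14701541, -2.13899739,  0.16197801]), 'tvec': array([  -1.63788474,  602.92211646, 1257.22087709])}
side {'fx': 398.801334763116, 'fy': 398.801334763116, 'cx': 276.0568622116873, 'cy': 212.8127559175525, 'rvec': array([ 2.44044004, -0.2266703 ,  0.07087271]), 'tvec': array([-593.01098068,  126.32900499,  874.37404226])}
```

View pics/top0.png

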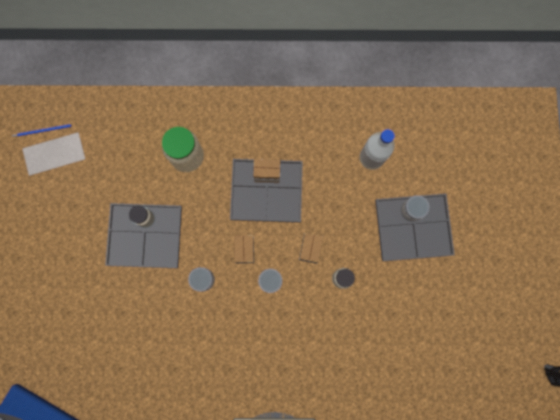

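View pics/side0.png

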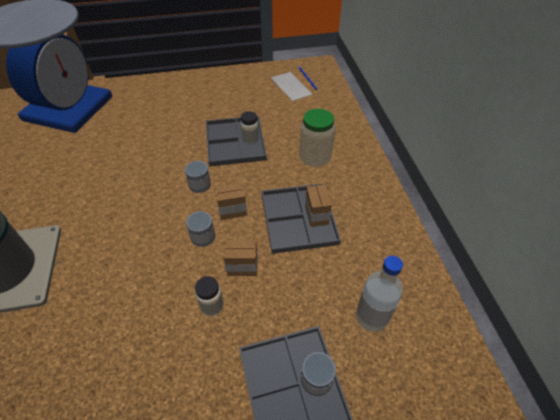

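The top view shows tins at about (201,279) and (270,281), the jar at (345,278), and cartons around (245,250) and (309,250). The trays are jar on the left (145,236), carton in the middle (267,190) and tin on the right (415,227). The side view shows the same layout. I'll enlarge both to get exact edges.

Run:
```python
import cv2
t=cv2.imread("pics/top0.png");s=cv2.imread("pics/side0.png")
a=cv2.resize(t[225:300,180:370],None,fx=4,fy=4,interpolation=cv2.INTER_CUBIC)
b=cv2.resize(s[155:320,180:340],None,fx=3.6,fy=3.6,interpolation=cv2.INTER_CUBIC)
cv2.imwrite("pics/topc.png",cv2.convertScaleAbs(a,alpha=1.5));cv2.imwrite("pics/sidec.png",cv2.convertScaleAbs(b,alpha=1.5))
```

```text
(no output)
```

View pics/topc.png

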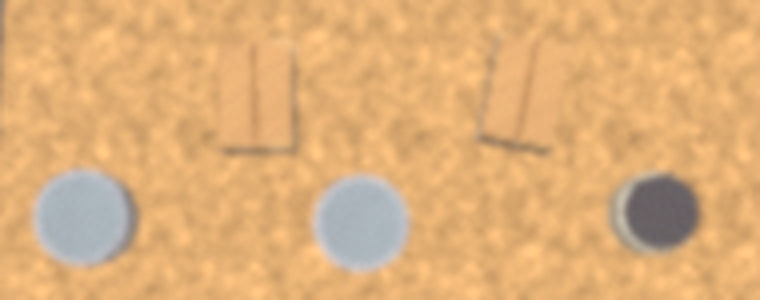

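View pics/sidec.png

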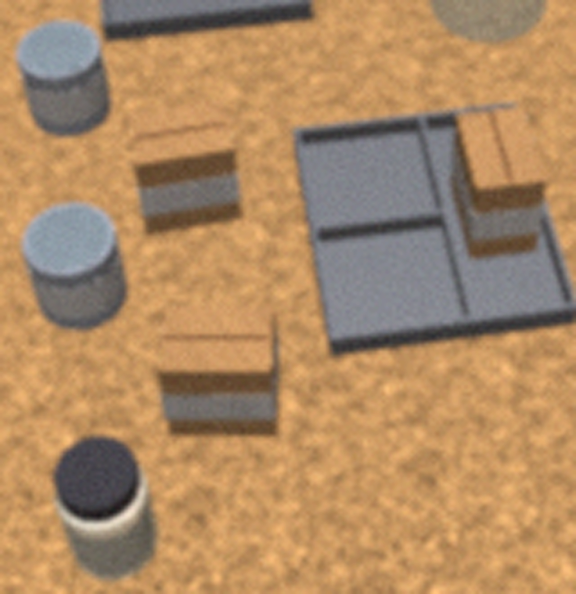

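The enlargements show each tin top and the jar lid as a clean disc. In the top crop the carton seams run (251,42)-(257,150) for the left carton and (538,40)-(520,140) for the right. In the side crop they run (137,136)-(224,122) and (165,338)-(270,338). Next: measure.

Create h.py:
```python
import cv2,numpy as np
from cell import ctrl
C={n:ctrl.calibration(n) for n in("top","side")}
def K(n):c=C[n];return np.array([[c["fx"],0,c["cx"]],[0,c["fy"],c["cy"]],[0,0,1.]])
def RT(n):return cv2.Rodrigues(C[n]["rvec"])[0],np.array(C[n]["tvec"])
def plane(n,uv,z):
    R,t=RT(n);o=-R.T@t;d=R.T@np.linalg.inv(K(n))@np.array([*uv,1.]);return o+d*(z-o[2])/d[2]
def tri(ut,us):
    P=[K(n)@np.c_[RT(n)] if 0 else K(n)@np.hstack([RT(n)[0],RT(n)[1][:,None]]) for n in("top","side")]
    X=cv2.triangulatePoints(P[0],P[1],np.float64(ut),np.float64(us)).ravel();return X[:3]/X[3]
def blobs(m,lo,hi=1e9):
    n,l,st,c=cv2.connectedComponentsWithStats(m.astype(np.uint8));return [(c[i],st[i],l==i) for i in range(1,n) if lo<st[i][4]<hi]
```

Create m.py:
```python
from h import *
np.set_printoptions(precision=1,suppress=True)
import sys
im={n:cv2.imread(f"pics/{n}0.png") for n in C}
for n in C:
    hsv=cv2.cvtColor(im[n],cv2.COLOR_BGR2HSV);H,S,V=cv2.split(hsv)
    b=im[n].astype(int)
    blue=(b[...,0]-b[...,2]>8)&(V>105)
    print(n,"blue",[(c,s[:4]) for c,s,_ in blobs(blue,80,1500)])
    print(n,"dark",[(c,s[:4]) for c,s,_ in blobs((V<62)&(S<90),50,400)])
    gray=(S<75)&(V<115)
    gray=cv2.morphologyEx(gray.astype(np.uint8),cv2.MORPH_CLOSE,np.ones((5,5)))
    for c,s,l in blobs(gray,2000,9000):
        hull=cv2.convexHull(np.argwhere(l)[:,::-1].astype(np.float32))
        print(n,"tray",c,s,cv2.approxPolyDP(hull,5,True).reshape(-1,2).tolist())
```

```bash
python3 m.py
```

Run:
```python
from h import *
np.set_printoptions(precision=1,suppress=True)
T=lambda u:(180+(u[0]+.5)/4-.5,225+(u[1]+.5)/4-.5)
S=lambda u:(180+(u[0]+.5)/3.6-.5,155+(u[1]+.5)/3.6-.5)
for k,l in {"L":[((251,42),(224,122)),((257,150),(137,136))],"R":[((538,40),(270,338)),((520,140),(165,338))]}.items():
    for a,b in l: print(k,tri(T(a),S(b)),plane("top",T(a),72))
```

```text
top blue [(array([ 43.7, 129.7]), array([ 17, 124,  54,  12], dtype=int32)), (array([177.7, 142.3]), array([163, 128,  30,  29], dtype=int32)), (array([386.9, 135.9]), array([379, 129,  16,  15], dtype=int32)), (array([417.5, 206.6]), array([407, 197,  22,  20], dtype=int32)), (array([200. , 278.8]), array([190, 270,  21,  19], dtype=int32)), (array([270. , 280.2]), array([261, 271,  19,  19], dtype=int32)), (array([ 27.1, 407.1]), array([  0, 387,  68,  33], dtype=int32))]
top dark [(array([553.2, 374.7]), array([545, 367,  15,  18], dtype=int32))]
top tray [266.  193.1] [ 231  159   71   63 3712] [[301.0, 162.0], [300.0, 221.0], [231.0, 219.0], [234.0, 159.0]]
top tray [413.6 229.2] [ 376  194   78   67 4018] [[453.0, 253.0], [383.0, 260.0], [376.0, 200.0], [445.0, 194.0]]
top tray [144.1 234.9] [ 106  204   76   64 4301] [[181.0, 207.0], [177.0, 267.0], [106.0, 263.0], [111.0, 204.0]]
side blue [(array([ 66.7, 108.1]), array([20, 86, 87, 39], dtype=int32)), (array([318.3, 117.7]), array([305, 110,  28,  17], dtype=int32)), (array([195.7, 168.5]), array([186, 162,  21,  14], dtype=
[... 888 characters left out ...]
), (array([342.2, 399.9]), array([335, 378,  15,  42], dtype=int32)), (array([274.1, 391.6]), array([253, 385,  46,  14], dtype=int32))]
side tray [227.5 147. ] [ 185  112   82   81 3222] [[258.0, 116.0], [265.0, 159.0], [203.0, 191.0], [190.0, 189.0], [185.0, 167.0], [206.0, 121.0], [245.0, 112.0]]
side tray [296.3 220.8] [ 262  184   79   69 3646] [[339.0, 243.0], [272.0, 252.0], [262.0, 190.0], [320.0, 184.0]]
side tray [293.1 378.5] [ 239  326  114   94 7724] [[352.0, 419.0], [254.0, 419.0], [239.0, 348.0], [318.0, 326.0]]
L [539.1  77.5  73.1] [540.4  77.6  72. ]
L [477.3  73.3  74.8] [475.3  73.2  72. ]
R [541.8 -95.7  74.3] [542.2 -95.9  72. ]
R [482.1 -84.5  73.9] [481.8 -84.6  72. ]
```

Run:
```python
from h import *
np.set_printoptions(precision=1,suppress=True)
for k in C: R,t=RT(k);print(k,"cam",-R.T@t)
t=cv2.imread("pics/top0.png")
V=cv2.cvtColor(t,cv2.COLOR_BGR2HSV)
for k,a,b in[("tinL",(200,278.8),(195.7,168.5)),("tinM",(270,280.2),(198.7,221.3)),("displaytin",(417.5,206.6),(318.2,368.5))]:
    X=tri(a,b);print(k,X,plane("top",a,60))
m=V[265:292,325:365,2]<85
for c,s,_ in blobs(m,40): c=c+[325,265];print("jar",s,tri(c,(206.6,287.6)),plane("top",c,82))
for n,q in {"carton":[[300,221],[231,219],[234,159],[301,162]],"tin":[[453,253],[383,260],[376,200],[445,194]],"jar":[[177,267],[106,263],[111,204],[181,207]]}.items():
    P=np.array([plane("top",u,18) for u in q]);c=P.mean(0)
    f=P[0]-P[1];b=P[3]-P[2];d=(P[2]+P[3]-P[0]-P[1])/2;ed=-(f+b)/2
    print(n,"c",c,"len",np.linalg.norm(d),np.linalg.norm(ed),"yaw",np.arctan2(d[1],d[0]),np.arctan2(-ed[0],ed[1]))
    print(P[:,:2].tolist())
print("tray corner carton",tri((231,219),(262,190)),tri((383,260),(239,348)))
a=[cv2.resize(t[y:y+80,x:x+90],None,fx=4,fy=4,interpolation=cv2.INTER_CUBIC) for x,y in((100,195),(225,150))]
b=cv2.resize(t[185:265,370:460],None,fx=4,fy=4,interpolation=cv2.INTER_CUBIC)
cv2.imwrite("pics/trays.png",cv2.convertScaleAbs(cv2.resize(np.hstack(a+[b]),(798,236)),alpha=1.8))
```

```text
top cam [ 407.1    0.3 1333.5]
side cam [ 505.4 -561.6  749.2]
tinL [434.9 179.1  59.7] [435.5 179.2  60. ]
tinM [432.2  10.3  58.8] [432.7  10.4  60. ]
displaytin [ 612.3 -350.6   64.4] [ 613.8 -351.9   60. ]
jar [ 12   5  17  16 225] [ 439.1 -168.4   75.6] [ 439.4 -167.5   82. ]
carton c [662.1  20.8  18. ] len 154.8096736633186 173.87759179040384 yaw -0.026975859482474173 -0.03375709263134786
[[582.5322035252096, -64.51100319050234], [586.986536241152, 110.30724285389906], [743.1540405975165, 105.09191012914168], [735.8713987925535, -67.64690552484461]]
tin c [ 569.6 -353.4   18. ] len 152.04909034229507 177.18278026592102 yaw 0.08863859309333955 0.09719350429906413
[[502.9757587746381, -448.17018297100384], [484.796811848105, -272.01491493497406], [637.2340155888046, -258.36385336560943], [653.4428983496076, -434.9016922376129]]
jar c [545.5 329.7  18. ] len 150.8453633028319 178.33017932352925 yaw -0.03418434205294105 -0.04587689073837233
[[465.42365455802195, 243.29717019201678], [474.72089846772496, 421.22819635285055], [624.3592544458759, 416.28417237785527], [617.2997690986989, 237.9301036522126]]
tray corner carton [586.9 109.9  23. ] [ 484.1 -272.4   16.8]
```

View pics/trays.png

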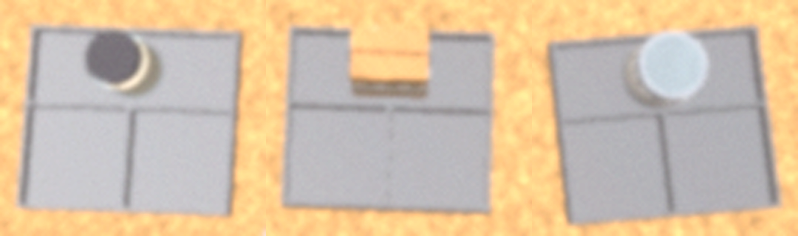

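The display pieces sit at the back of each tray. The divider crossings are near top pixels (144.3,231.9), (266.9,186.2) and (413.3,223.9), which agrees with the tray hulls. Next I'll work out the bay centres.

Run:
```python
from h import *
np.set_printoptions(precision=1,suppress=True)
for n,hc,yaw,x in[("jar",(545.5,329.7),-.04,(144.3,231.9)),("carton",(662.1,20.8),-.03,(266.9,186.2)),("tin",(569.6,-353.4),.093,(413.3,223.9))]:
    R=np.array([[np.cos(yaw),-np.sin(yaw)],[np.sin(yaw),np.cos(yaw)]])
    c2=plane("top",x,18)[:2]-R@[11,0];c=(np.array(hc)+c2)/2
    print(n,hc,c2,"bays",c+R@[-33,44],c+R@[-33,-44])
```

```text
jar (545.5, 329.7) [542.3 329.1] bays [512.7 374.7] [509.2 286.7]
carton (662.1, 20.8) [661.   20.2] bays [629.9  65.5] [627.3 -22.5]
tin (569.6, -353.4) [ 565.3 -352.2] bays [ 530.5 -312.1] [ 538.7 -399.7]
```

nudge_tcp --steps '[[[30,-30,0,0,0,0.145,85],[30,-30,0,0,0,0.145,85],[30,-30,0,0,0,0.144,85]]]'

```text
clock: 0.4
eef_pos: [332.7, -477.1, 230.8]
tool_rot: [-3.14, 0.001, -0.008]
force: [1.1, -0.1, -0.1]
width: 85.1
gripper_force: 0.0
```

nudge_tcp --steps '[[[30,-40,0,0,0,0,85],[30,-40,0,0,0,0,85],[20,-40,0,0,0,0,85],[20,-40,0,0,0,0,85],[0,-40,0,0,0,0,85],[0,-40,0,0,0,0,85],[0,-30,0,0,0,0,85],[0,-10,0,0,0,0,85],[0,0,0,0,0,0,85],[0,0,0,0,0,0,85]]]'

```text
clock: 1.4
eef_pos: [433.6, -200.2, 231.4]
tool_rot: [3.14, -0.0, -0.001]
force: [0.1, 0.5, 0.9]
width: 84.7
gripper_force: 0.0
```

nudge_tcp --steps '[[[5.5,-32,20,0,0,0,85],[0,0,40,0,0,0,85],[0,0,40,0,0,0,85],[0,0,40,0,0,0,85],[0,0,30,0,0,0,85],[0,0,20,0,0,0,85],[0,0,12,0,0,0,85],[0,0,7,0,0,0,85],[0,0,0,0,0,0,85]]]'

```text
clock: 2.3
eef_pos: [439.1, -168.1, 21.9]
tool_rot: [3.141, 0.002, -0.002]
force: [-0.1, 0.6, 0.1]
width: 84.8
gripper_force: 0.0
```

nudge_tcp --steps '[[[0,0,0,0,0,0,85],[0,0,0,0,0,0,40],[0,0,0,0,0,0,40],[0,0,0,0,0,0,40],[0,0,0,0,0,0,40],[0,0,0,0,0,0,40],[0,0,0,0,0,0,40],[0,0,0,0,0,0,40],[0,0,0,0,0,0,40]]]'

```text
clock: 3.2
eef_pos: [439.8, -167.0, 23.5]
tool_rot: [3.141, -0.001, -0.0]
force: [-0.4, -0.1, 5.9]
width: 49.2
gripper_force: 61.4
```

nudge_tcp --steps '[[[0,0,-10,0,0,0,40],[0,0,-30,0,0,0,40],[0,0,-40,0,0,0,40],[0,0,-40,0,0,0,40],[0,0,-30,0,0,0,40],[0,-20,-20,0,0,0,40],[5,-40,0,0,0,0,40],[5,-40,0,0,0,0,40],[10,-40,0,0,0,0,40],[10,-40,0,0,0,0,40],[10,-40,0,0,0,0,40],[10,-40,0,0,0,0,40]]]'

```text
clock: 4.4
eef_pos: [489.2, 94.8, 193.3]
tool_rot: [-3.141, 0.0, -0.0]
force: [1.6, -0.1, -2.5]
width: 48.8
gripper_force: 62.5
```

nudge_tcp --steps '[[[10,-40,0,0,0,0,40],[10,-40,0,0,0,0,40],[0,-40,0,0,0,0,40],[0,-40,0,0,0,0,40],[0,-25,0,0,0,0,40],[0,-10,0,0,0,0,40],[0,0,0,0,0,0,40],[0,0,0,0,0,0,40]]]'

```text
clock: 5.2
eef_pos: [509.6, 285.8, 192.8]
tool_rot: [3.14, 0.001, -0.002]
force: [0.7, 0.8, -1.9]
width: 48.8
gripper_force: 62.5
```

nudge_tcp --steps '[[[0,-1,30,0,0,0,40],[0,0,40,0,0,0,40],[0,0,40,0,0,0,40],[0,0,30,0,0,0,40],[0,0,15,0,0,0,40],[0,0,7,0,0,0,40],[0,0,3,0,0,0,40],[0,0,0,0,0,0,40],[0,0,0,0,0,0,40]]]'

```text
clock: 6.1
eef_pos: [510.4, 289.6, 29.0]
tool_rot: [-3.14, -0.002, -0.0]
force: [-0.9, 0.9, -1.6]
width: 48.8
gripper_force: 62.5
```

nudge_tcp --steps '[[[0,0,1,0,0,0,40],[0,0,1,0,0,0,40],[0,0,0,0,0,0,40]]]'

```text
clock: 6.4
eef_pos: [510.1, 289.7, 27.5]
tool_rot: [-3.14, -0.001, -0.0]
force: [-1.8, -0.5, 8.8]
width: 48.8
gripper_force: 63.6
```

nudge_tcp --steps '[[[0,0,0,0,0,0,66],[0,0,0,0,0,0,66],[0,0,0,0,0,0,66],[0,0,0,0,0,0,66],[0,0,-15,0,0,0,66],[0,0,-30,0,0,0,66],[0,0,-40,0,0,0,66],[0,0,-30,0,0,0,85],[-15,20,-10,0,0,0,85],[-30,40,0,0,0,0,85],[-30,40,0,0,0,0,85],[0,10,0,0,0,0,85]]]'

```text
clock: 7.6
eef_pos: [428.6, 174.0, 151.3]
tool_rot: [3.138, 0.007, -0.004]
force: [0.9, 0.2, 0.9]
width: 85.0
gripper_force: 0.0
```

nudge_tcp --steps '[[[0,0,0,0,0,0,85],[0,0,0,0,0,0,85]]]'

```text
clock: 7.8
eef_pos: [436.0, 180.4, 151.5]
tool_rot: [-3.14, -0.002, -0.0]
force: [0.1, 0.6, 0.2]
width: 85.1
gripper_force: 0.0
```

Run:
```python
from h import *
for n in C: cv2.imwrite(f"pics/{n}1.png",ctrl.get_image(n))
a=cv2.imread("pics/top1.png")[190:290,90:230];b=cv2.imread("pics/side1.png")[90:190,180:320]
cv2.imwrite("pics/c1.png",cv2.convertScaleAbs(cv2.resize(np.hstack([a,b]),(784,280)),alpha=1.6))
print(ctrl.read_state()["eef_pos"])
```

```text
[435.73323339 180.88455116 151.0364522 ]
```

View pics/c1.png

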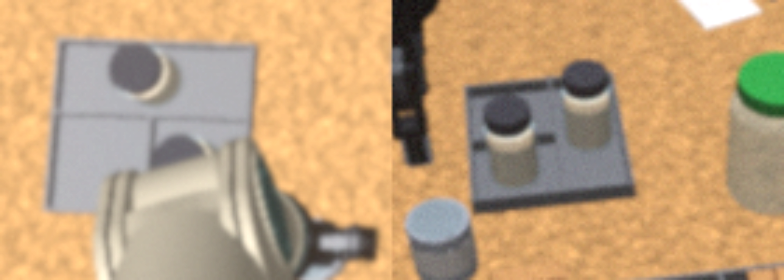

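The jar stands upright in its right-hand bay (side crop around (512,145)). Next is the left tin.

nudge_tcp --steps '[[[-1,1.5,30,0,0,0,85],[0,0,40,0,0,0,85],[0,0,30,0,0,0,85],[0,0,17,0,0,0,85],[0,0,10,0,0,0,85],[0,0,4,0,0,0,85],[0,0,0,0,0,0,85],[0,0,0,0,0,0,45],[0,0,0,0,0,0,45],[0,0,0,0,0,0,45],[0,0,0,0,0,0,45],[0,0,0,0,0,0,45]]]'

```text
clock: 9.1
eef_pos: [434.0, 178.3, 20.6]
tool_rot: [-3.14, -0.001, 0.0]
force: [-0.8, 1.2, 5.9]
width: 56.5
gripper_force: 63.5
```

nudge_tcp --steps '[[[0,0,0,0,0,0,45],[0,0,0,0,0,0,45]]]'

```text
clock: 9.3
eef_pos: [434.0, 178.4, 20.6]
tool_rot: [-3.14, -0.001, 0.0]
force: [-1.1, 2.1, 5.9]
width: 56.8
gripper_force: 63.5
```

nudge_tcp --steps '[[[0,0,-10,0,0,0,45],[0,0,-30,0,0,0,45],[0,0,-40,0,0,0,45],[0,0,-40,0,0,0,45],[0,10,-20,0,0,0,45],[0,28,-10,0,0,0,45],[5,40,0,0,0,0,45],[5,40,0,0,0,0,45],[5,40,0,0,0,0,45],[5,40,0,0,0,0,45],[5,40,0,0,0,0,45],[5,40,0,0,0,0,45]]]'

```text
clock: 10.5
eef_pos: [462.9, -102.2, 170.3]
tool_rot: [3.142, 0.001, -0.001]
force: [1.0, 0.4, -0.5]
width: 56.9
gripper_force: 64.4
```

nudge_tcp --steps '[[[10,40,0,0,0,0,45],[10,40,0,0,0,0,45],[10,40,0,0,0,0,45],[10,40,0,0,0,0,45],[10,40,0,0,0,0,45],[10,40,0,0,0,0,45],[10,30,0,0,0,0,45],[5,20,0,0,0,0,45],[0,10,0,0,0,0,45],[0,0,0,0,0,0,45],[0,0,0,0,0,0,45]]]'

```text
clock: 11.6
eef_pos: [537.9, -398.8, 169.5]
tool_rot: [-3.14, 0.002, 0.0]
force: [1.0, -0.1, -1.7]
width: 56.6
gripper_force: 64.4
```

nudge_tcp --steps '[[[0,0,30,0,0,0,45],[0,0,40,0,0,0,45],[0,0,30,0,0,0,45],[0,0,20,0,0,0,45],[0,0,13,0,0,0,45],[0,0,6,0,0,0,45],[0,0,4,0,0,0,45],[0,0,0,0,0,0,45],[0,0,1,0,0,0,45],[0,0,0,0,0,0,45]]]'

```text
clock: 12.6
eef_pos: [538.7, -400.7, 26.4]
tool_rot: [3.141, -0.001, -0.0]
force: [0.5, -0.5, -1.7]
width: 57.0
gripper_force: 64.4
```

nudge_tcp --steps '[[[0,0,1,0,0,0,45],[0,0,1,0,0,0,45],[0,0,0,0,0,0,45]]]'

```text
clock: 12.9
eef_pos: [538.5, -400.6, 24.7]
tool_rot: [3.142, -0.0, -0.0]
force: [-1.0, 2.0, 5.1]
width: 57.2
gripper_force: 65.1
```

nudge_tcp --steps '[[[0,0,0,0,0,0,72],[0,0,0,0,0,0,72],[0,0,0,0,0,0,72],[0,0,-15,0,0,0,72],[0,0,-35,0,0,0,72],[0,0,-40,0,0,0,85],[0,-20,-30,0,0,0,85],[-5,-40,-10,0,0,0,85],[-10,-40,0,0,0,0,85],[-10,-40,0,0,0,0,85],[-10,-40,0,0,0,0,85],[-10,-40,0,0,0,0,85]]]'

```text
clock: 14.1
eef_pos: [493.2, -178.9, 154.8]
tool_rot: [-3.141, -0.001, -0.0]
force: [1.5, 0.5, -0.9]
width: 84.8
gripper_force: 0.0
```

nudge_tcp --steps '[[[-10,-40,0,0,0,0,85],[-10,-40,0,0,0,0,85],[-10,-40,0,0,0,0,85],[-15,-40,0,0,0,0,85],[-10,-21,0,0,0,0,85],[-6,-10,0,0,0,0,85],[0,0,0,0,0,0,85],[0,0,0,0,0,0,85]]]'

```text
clock: 14.9
eef_pos: [433.5, 9.5, 154.2]
tool_rot: [3.141, -0.001, -0.002]
force: [-0.3, -0.2, 0.1]
width: 85.3
gripper_force: 0.0
```

Run:
```python
from h import *
for n in C: cv2.imwrite(f"pics/{n}2.png",ctrl.get_image(n))
a=cv2.imread("pics/top2.png")[190:290,360:500];b=cv2.imread("pics/side2.png")[320:420,230:370]
cv2.imwrite("pics/c2.png",cv2.convertScaleAbs(cv2.resize(np.hstack([a,b]),(784,280)),alpha=1.6))
im=cv2.imread("pics/top2.png").astype(int);print([(c,plane("top",c,64)) for c,s,_ in blobs((im[...,0]-im[...,2]>8)&(im.max(2)>105),80,1500) if c[1]>190])
```

```text
[(array([417.54740061, 206.63608563]), array([ 613.04332129, -350.87457593,   64.        ])), (array([439.42485549, 236.32947977]), array([ 540.04961819, -401.37977902,   64.        ])), (array([ 27.13813559, 407.04491525]), array([138.88745841, 572.0476331 ,  64.        ]))]
```

View pics/c2.png

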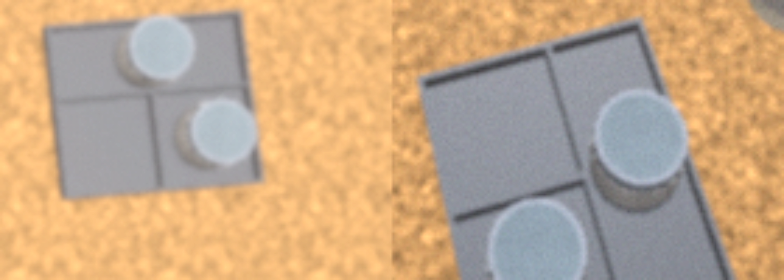

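The first tin stands in the right bay of the tin tray at about (540,-401). Now the middle tin.

nudge_tcp --steps '[[[-1,-0.5,30,0,0,0,85],[0,0,40,0,0,0,85],[0,0,30,0,0,0,85],[0,0,20,0,0,0,85],[0,0,10,0,0,0,85],[0,0,4,0,0,0,85],[0,0,0,0,0,0,85],[0,0,0,0,0,0,45],[0,0,0,0,0,0,45],[0,0,0,0,0,0,45],[0,0,0,0,0,0,45],[0,0,0,0,0,0,45]]]'

```text
clock: 16.2
eef_pos: [431.0, 11.8, 27.3]
tool_rot: [-3.139, 0.002, -0.001]
force: [-0.4, -1.8, 6.7]
width: 56.9
gripper_force: 63.6
```

nudge_tcp --steps '[[[0,0,0,0,0,0,45],[0,0,0,0,0,0,45]]]'

```text
clock: 16.4
eef_pos: [431.0, 11.7, 27.3]
tool_rot: [-3.139, 0.002, -0.001]
force: [0.2, -0.1, 6.9]
width: 56.7
gripper_force: 63.6
```

nudge_tcp --steps '[[[0,0,-10,0,0,0,45],[0,0,-30,0,0,0,45],[0,0,-40,0,0,0,45],[0,0,-40,0,0,0,45],[5,10,-20,0,0,0,45],[10,30,0,0,0,0,45],[10,40,0,0,0,0,45],[10,40,0,0,0,0,45],[10,40,0,0,0,0,45],[15,40,0,0,0,0,45],[15,40,0,0,0,0,45],[15,40,0,0,0,0,45]]]'

```text
clock: 17.6
eef_pos: [520.8, -269.5, 165.1]
tool_rot: [-3.137, 0.004, -0.001]
force: [0.4, 0.2, -1.9]
width: 56.2
gripper_force: 64.8
```

nudge_tcp --steps '[[[10,29,0,0,0,0,45],[0,15,0,0,0,0,45],[0,0,0,0,0,0,45],[0,0,0,0,0,0,45]]]'

```text
clock: 18.0
eef_pos: [530.0, -310.5, 164.7]
tool_rot: [-3.136, 0.005, -0.0]
force: [1.2, 0.3, -2.4]
width: 56.5
gripper_force: 64.8
```

nudge_tcp --steps '[[[0,1,30,0,0,0,45],[0,0,40,0,0,0,45],[0,0,30,0,0,0,45],[0,0,18,0,0,0,45],[0,0,9,0,0,0,45],[0,0,4,0,0,0,45],[0,0,0,0,0,0,45],[0,0,0,0,0,0,45]]]'

```text
clock: 18.8
eef_pos: [531.1, -312.9, 35.4]
tool_rot: [-3.139, 0.002, -0.0]
force: [-0.8, 0.1, -2.8]
width: 56.8
gripper_force: 64.8
```

nudge_tcp --steps '[[[0,0,2,0,0,0,45],[0,0,1,0,0,0,45],[0,0,0,0,0,0,45],[0,0,0,0,0,0,45]]]'

```text
clock: 19.2
eef_pos: [530.4, -312.8, 31.4]
tool_rot: [-3.138, 0.003, -0.0]
force: [-1.0, 0.5, -0.9]
width: 56.2
gripper_force: 64.8
```

nudge_tcp --steps '[[[0,0,1,0,0,0,45],[0,0,0,0,0,0,45]]]'

```text
clock: 19.4
eef_pos: [530.5, -312.8, 31.4]
tool_rot: [-3.138, 0.003, -0.0]
force: [-1.5, 1.8, 6.2]
width: 56.8
gripper_force: 66.0
```

nudge_tcp --steps '[[[0,0,0,0,0,0,72],[0,0,0,0,0,0,72],[0,0,0,0,0,0,72],[0,0,-15,0,0,0,72],[0,0,-35,0,0,0,72],[0,0,-40,0,0,0,85],[-3,-20,-30,0,0,0,85],[-4,-40,-5,0,0,0,85],[-4,-40,0,0,0,0,85],[-4,-40,0,0,0,0,85],[-4,-40,0,0,0,0,85],[0,-33,0,0,0,0,85]]]'

```text
clock: 20.6
eef_pos: [511.3, -97.9, 156.9]
tool_rot: [-3.137, 0.003, 0.0]
force: [1.1, 0.7, 0.2]
width: 84.8
gripper_force: 0.0
```

nudge_tcp --steps '[[[0,-10,0,0,0,0,85],[0,0,0,0,0,0.1,85],[0,0,0,0,0,0.086,85],[0,0,0,0,0,0,85],[0,0,0,0,0,0,85]]]'

```text
clock: 21.1
eef_pos: [512.0, -90.9, 156.5]
tool_rot: [-3.139, 0.003, -0.185]
force: [-0.5, 0.7, -0.1]
width: 84.7
gripper_force: 0.0
```

Run:
```python
from h import *
for n in C: cv2.imwrite(f"pics/{n}3.png",ctrl.get_image(n))
im=cv2.imread("pics/top3.png").astype(int);print([(c,plane("top",c,64)) for c,s,_ in blobs((im[...,0]-im[...,2]>8)&(im.max(2)>105),80,1500) if c[1]>190])
```

```text
[(array([417.51335312, 206.71216617]), array([ 612.85385642, -350.78394158,   64.        ])), (array([439.39655172, 236.29597701]), array([ 540.13124069, -401.31447182,   64.        ])), (array([403.65921788, 239.27653631]), array([ 532.52720644, -314.10321153,   64.        ])), (array([ 27.19764508, 407.04878049]), array([138.8793862 , 571.90902585,  64.        ]))]
```

View pics/side3.png

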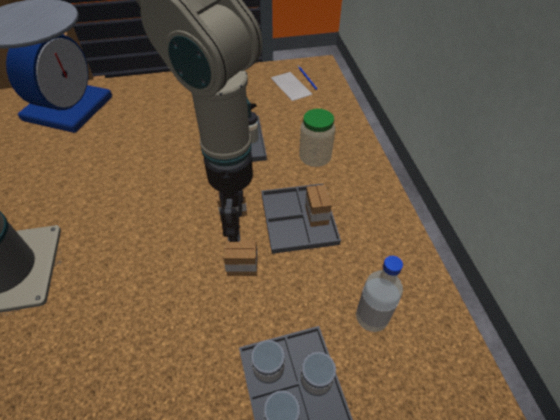

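Both tins are upright in their bays (pixels (268,358) and (281,405)). The gripper is over the right carton (240,260).

nudge_tcp --steps '[[[0,-1,30,0,0,0,85],[0,0,40,0,0,0,85],[0,0,30,0,0,0,85],[0,0,18,0,0,0,85],[0,0,9,0,0,0,85],[0,0,4,0,0,0,85],[0,0,0,0,0,0,85],[0,0,0,0,0,0,38],[0,0,0,0,0,0,38],[0,0,0,0,0,0,38],[0,0,0,0,0,0,38],[0,0,0,0,0,0,38]]]'

```text
clock: 22.4
eef_pos: [512.2, -88.7, 25.8]
tool_rot: [-3.139, 0.002, -0.186]
force: [-0.2, 0.3, 6.7]
width: 44.6
gripper_force: 60.9
```

nudge_tcp --steps '[[[0,0,0,0,0,0,38],[0,0,0,0,0,0,38],[0,0,0,0,0,0,38]]]'

```text
clock: 22.7
eef_pos: [512.2, -88.7, 25.8]
tool_rot: [-3.139, 0.002, -0.186]
force: [-1.0, 1.3, 6.5]
width: 44.5
gripper_force: 60.9
```

nudge_tcp --steps '[[[0,0,-10,0,0,0,38],[0,0,-30,0,0,0,38],[0,0,-40,0,0,0,38],[0,0,-40,0,0,-0.08,38],[0,0,-10,0,0,-0.076,38],[20,-10,0,0,0,0,38],[30,-20,0,0,0,0,38],[30,-20,0,0,0,0,38],[23,-13,0,0,0,0,38],[10,-6,0,0,0,0,38],[0,0,0,0,0,0,38],[0,0,0,0,0,0,38]]]'

```text
clock: 23.9
eef_pos: [625.6, -24.9, 154.8]
tool_rot: [-3.139, 0.005, -0.032]
force: [-0.4, -0.4, -0.8]
width: 44.8
gripper_force: 61.3
```

nudge_tcp --steps '[[[2,-2,30,0,0,0,38],[0,0,40,0,0,0,38],[0,0,30,0,0,0,38],[0,0,13,0,0,0,38],[0,0,8,0,0,0,38],[0,0,3,0,0,0,38],[0,0,1,0,0,0,38],[0,0,0,0,0,0,38]]]'

```text
clock: 24.7
eef_pos: [629.5, -21.6, 31.0]
tool_rot: [-3.139, 0.001, -0.03]
force: [-0.6, -0.1, -0.1]
width: 44.4
gripper_force: 61.3
```

nudge_tcp --steps '[[[0,0,0,0,0,0,38]]]'

```text
clock: 24.8
eef_pos: [629.4, -21.4, 30.9]
tool_rot: [-3.139, 0.002, -0.03]
force: [0.4, 0.1, -0.8]
width: 44.4
gripper_force: 61.3
```

nudge_tcp --steps '[[[0,0,1,0,0,0,38],[0,0,0,0,0,0,38]]]'

```text
clock: 25.0
eef_pos: [629.4, -21.4, 29.9]
tool_rot: [-3.138, 0.002, -0.03]
force: [-1.5, 1.8, 6.7]
width: 44.3
gripper_force: 61.6
```

nudge_tcp --steps '[[[0,0,0.5,0,0,0,38],[0,0,0,0,0,0,38]]]'

```text
clock: 25.2
eef_pos: [629.4, -21.3, 29.9]
tool_rot: [-3.138, 0.002, -0.03]
force: [-2.3, 0.4, 10.0]
width: 44.3
gripper_force: 62.5
```

nudge_tcp --steps '[[[0,0,0,0,0,0,64],[0,0,0,0,0,0,64],[0,0,0,0,0,0,64],[0,0,-15,0,0,0,64],[0,0,-35,0,0,0,64],[0,0,-40,0,0,0,85],[-20,-13,-30,0,0,0,85],[-30,-25,-5,0,0,0,85],[-30,-25,0,0,0,0,85],[-30,-20,0,0,0,0,85],[-14,-10,0,0,0,0,85],[0,0,0,0,0,-0.098,85]]]'

```text
clock: 26.4
eef_pos: [505.4, 77.5, 154.6]
tool_rot: [-3.136, 0.005, 0.072]
force: [0.9, 0.3, 0.5]
width: 85.2
gripper_force: 0.0
```

nudge_tcp --steps '[[[0,0,0,0,0,0,85],[0,0,0,0,0,0,85],[0,0,0,0,0,0,85]]]'

```text
clock: 26.7
eef_pos: [508.6, 74.4, 154.4]
tool_rot: [-3.138, 0.002, 0.065]
force: [-0.7, -0.8, -0.2]
width: 84.8
gripper_force: 0.0
```

nudge_tcp --steps '[[[0,-1,30,0,0,0,85],[0,0,40,0,0,0,85],[0,0,30,0,0,0,85],[0,0,16,0,0,0,85],[0,0,9,0,0,0,85],[0,0,4,0,0,0,85],[0,0,0,0,0,0,85],[0,0,0,0,0,0,38],[0,0,0,0,0,0,38],[0,0,0,0,0,0,38],[0,0,0,0,0,0,38],[0,0,0,0,0,0,38]]]'

```text
clock: 27.9
eef_pos: [508.1, 76.5, 26.0]
tool_rot: [-3.138, 0.001, 0.068]
force: [-0.6, 0.3, 6.9]
width: 44.9
gripper_force: 60.6
```

nudge_tcp --steps '[[[0,0,0,0,0,0,38],[0,0,0,0,0,0,38],[0,0,0,0,0,0,38]]]'

```text
clock: 28.2
eef_pos: [508.1, 76.5, 26.0]
tool_rot: [-3.138, 0.001, 0.068]
force: [-0.4, 0.8, 5.3]
width: 44.5
gripper_force: 60.6
```

nudge_tcp --steps '[[[0,0,-10,0,0,0,38],[0,0,-30,0,0,0,38],[0,0,-40,0,0,0,38],[0,0,-40,0,0,0.05,38],[0,0,-10,0,0,0.048,38],[20,2,0,0,0,0,38],[30,2,0,0,0,0,38],[30,2,0,0,0,0,38],[28,1,0,0,0,0,38],[14,0,0,0,0,0,38],[0,0,0,0,0,0,38],[0,0,0,0,0,0,38]]]'

```text
clock: 29.4
eef_pos: [628.8, 65.2, 154.8]
tool_rot: [-3.139, 0.005, -0.031]
force: [0.2, 0.1, -0.5]
width: 44.7
gripper_force: 60.6
```

nudge_tcp --steps '[[[0,0,0,0,0,0,38]]]'

```text
clock: 29.5
eef_pos: [628.4, 65.5, 154.8]
tool_rot: [-3.138, 0.005, -0.031]
force: [0.3, 0.4, -1.3]
width: 44.4
gripper_force: 60.6
```

nudge_tcp --steps '[[[0,-1,30,0,0,0,38],[0,0,40,0,0,0,38],[0,0,30,0,0,0,38],[0,0,13,0,0,0,38],[0,0,8,0,0,0,38],[0,0,3,0,0,0,38],[0,0,0,0,0,0,38],[0,0,0,0,0,0,38],[0,0,0,0,0,0,38]]]'

```text
clock: 30.4
eef_pos: [630.1, 66.7, 31.7]
tool_rot: [-3.138, 0.002, -0.03]
force: [0.8, 0.3, 0.4]
width: 44.6
gripper_force: 60.6
```

nudge_tcp --steps '[[[0,0,1,0,0,0,38],[0,0,0,0,0,0,38]]]'

```text
clock: 30.6
eef_pos: [629.7, 66.8, 30.1]
tool_rot: [-3.138, 0.003, -0.03]
force: [0.1, 0.4, 1.5]
width: 44.5
gripper_force: 61.0
```

nudge_tcp --steps '[[[0,0,0.5,0,0,0,38],[0,0,0,0,0,0,64],[0,0,0,0,0,0,64],[0,0,0,0,0,0,64],[0,0,-15,0,0,0,64],[0,0,-35,0,0,0,64],[0,0,-40,0,0,0,64],[-20,0,-30,0,0,0,64],[-40,0,-30,0,0,0,64],[-40,0,0,0,0,0,64],[-40,0,0,0,0,0,64],[-40,0,0,0,0,0,64]]]'

```text
clock: 31.8
eef_pos: [448.5, 71.7, 180.8]
tool_rot: [-3.137, 0.002, -0.031]
force: [0.7, 0.2, 0.2]
width: 64.1
gripper_force: 0.0
```

nudge_tcp --steps '[[[0,0,0,0,0,0,64],[0,0,0,0,0,0,64],[0,0,0,0,0,0,64]]]'

```text
clock: 32.1
eef_pos: [451.7, 71.7, 180.5]
tool_rot: [-3.138, 0.001, -0.03]
force: [1.1, -0.3, 0.3]
width: 63.9
gripper_force: 0.0
```

Run:
```python
from h import *
ims=[ctrl.get_image(n) for n in C]
cv2.imwrite("pics/end.png",cv2.convertScaleAbs(np.vstack([cv2.resize(ims[0][120:290,90:470],(760,340)),cv2.resize(ims[1][90:420,160:440],(760,900))[:0]]),alpha=1.6))
cv2.imwrite("pics/ends.png",cv2.convertScaleAbs(cv2.resize(ims[1][90:420,160:440],(509,600)),alpha=1.6))
```

```text
(no output)
```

View pics/end.png

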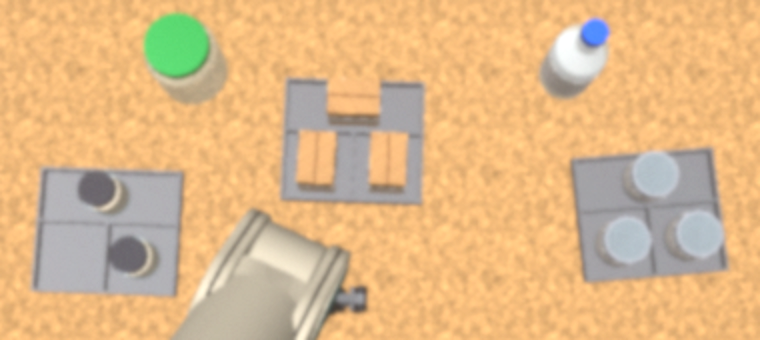

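View pics/ends.png

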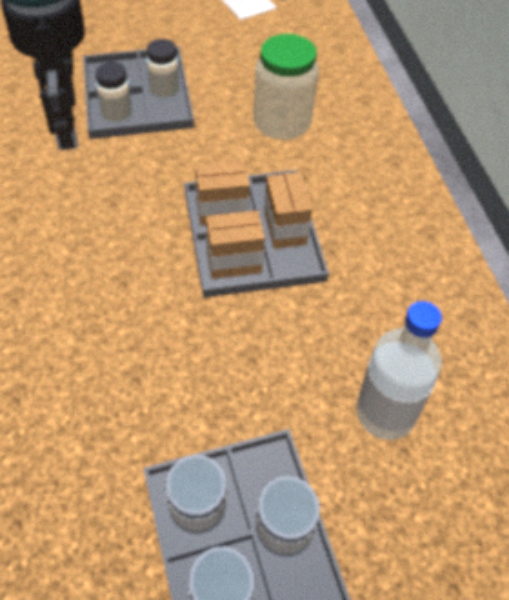

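All five pieces stand in their bays: the jar at (131,255) in the top crop, the cartons at (316,160) and (388,161), and the tins at (627,240) and (697,234). The bottle and big jar haven't moved, so I'm handing in.

```bash
python3 -c "
from cell import ctrl
print(ctrl.finish_job())"
```

```text
the job is handed in; nothing more can be done
None
```

I handed in the job at about 32 s: both tins, both cartons and the jar stand upright in their own trays' front bays, and the bottle and big jar look unmoved in the last pictures; the hand-in returned no verdict.

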